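# Seat the scraper blade on the holder's locating pin and close the keeper

### The job

Take the notched scraper blade from the aluminium offcut it lies on and lay it flat on the rail of the blade holder, notch end towards the locating pin. Feel for the pin and slide the blade fully home, so that the pin bears on the bottom of the notch, pressing gently throughout (keep below 40 N on the holder). Then let go and push the keeper fully across over the blade, leaving the other things on the table where they are.

Things in the scene. Friction and masses are not known exactly. Their poses are not given: they have to be found in the camera images.
- blade: Loose bare-steel scraper blade, a flat plate 120 mm (its x) by 58 mm (its y) by 5 mm thick, 0.1 to 0.2 kg. Origin at the centre of its underside, z up. Its +x end is notched; its -x end has a thin ground edge. It starts flat on the offcut, notch end away from the robot, overhanging the offcut by about 18 mm on both long sides, so it can be gripped from above across its 58 mm width.
- notch (a point): Middle of the bottom of the blade's one notch, at blade x = +47 mm, y = 0, on the underside. The notch is open at the +x end (x = +60 mm): 10 mm wide, 13 mm deep, straight sides, between two prongs each 24 mm wide.
- rest: Aluminium U-channel offcut fixed to the table, 170 mm long (its y axis), 22 mm wide (its x axis), 13 mm high; the blade starts lying along it, its underside 13 mm above the table. Origin at the centre of its underside.
- holder: Dark steel blade holder fixed to the table. Origin on the table, x along its rail, whose flat top is 30 mm above the table: a tail 14 mm wide from x = -52 to +25 mm, then a head 40 mm wide to x = +72 mm. A seated blade has its origin at x = 0, z = 30 mm, its x along the holder's, its y equal to the pin's to 1.5 mm. Base plate under the rail: 8 mm thick, 70 mm wide. Grip the blade over the tail.
- slot (a point): Centre of the cross slot on the rail's top, at holder x = +50.5 mm, y = 0. One upright steel pin, 7 mm square, stands 10 mm above the rail at this x, clamped anywhere up to 13 mm to either side of y = 0: where is NOT measured, it must be felt for or seen. It holds against 40 N. A prong meeting the pin stops the blade flat on the rail 13 mm short of home; the notch is 3 mm wider than the pin.
- keeper (a joint): Travel of the keeper, m: 0 open, 0.054 fully closed (stop); starts at 0 to 0.006. A steel slide 20 mm wide that moves to holder -y as it closes, resists with about 2.5 N and stays where left. Underside 36.5 mm above the table (1.5 mm over a seated blade), top 42.5 mm; inner end at holder y = 54 mm open, 0 closed. Its guide block: holder x = 17 to 47, y = 62 to 114 mm, 45 mm high.
- keeper_post (a point): Centre of the top of the upright round steel post on the keeper, 12 mm across, rising 22 mm from the keeper's top; at holder x = 32 mm, 64.5 mm above the table, at y = 88 mm with the keeper open and 34 mm closed. Push it towards holder -y.
- tape_measure: Yellow tape measure, 67 x 85 x 31 mm, a bystander lying beyond the work; origin at the centre of its underside.
- screw_tin: Open grey tin of screws, 66 mm across, 41 mm high, a bystander to the right; origin at the centre of its underside.
- marker_1: Felt marker, 132 mm long, 17 mm thick, a bystander to the right; origin at its underside.
- tape_black: Roll of black tape lying flat, 64 mm across, 19 mm high, a bystander to the left; origin at the centre of its underside.

How it is judged:
On the way:
1. the blade lies flat on the rail, fully home on the pin, with the keeper still open (x of blade in the frame of holder between -0.0025 and 0.004 m and y of blade in the frame of holder between -0.017 and 0.017 m and z of blade in the frame of holder below 0.032 m and angle between blade's own z axis and vertical below 0.04 rad and angle between the x axis of blade and the x axis of holder, either way round below 0.1 rad and value of joint keeper below 0.015 m), for 0.2 s.
At the end, for the whole second after the job is handed in: The blade lies flat on the holder's rail (underside within 2 mm of the rail's top, tilt under 0.04 rad), its length within 0.1 rad of the rail's, with the pin in its notch and at most 2.5 mm short of fully home; the keeper is closed over it (joint above 0.050 of 0.054); all at rest and released (x of blade in the frame of holder between -0.0025 and 0.004 m and y of blade in the frame of holder between -0.017 and 0.017 m and z of blade in the frame of holder between 0.028 and 0.032 m and angle between blade's own z axis and vertical below 0.04 rad and angle between the x axis of blade and the x axis of holder, either way round below 0.1 rad and value of joint keeper above 0.05 m and linear speed of blade below 0.01 m/s); the robot touches nothing.
It fails at once if the blade is pressed on the holder, pin or keeper with more than 40 N (contact force between blade and holder above 40 N).
It fails at once if a bystander is shifted by more than 15 mm (distance of any of tape_measure, screw_tin, marker_1, tape_black from where it was at the start of the episode above 0.015 m).
It also fails if it takes over 64 s, if anything falls off the work surface, if the arm or the gripper's body presses on something with over 40 N, if the wrist force passes 120 N, or if a joint passes its speed limit or range.

### The arm

A 6-joint arm with a two-finger parallel gripper is mounted at the origin on the work surface; the furniture and walls round the work are solid. World frame = base frame: x ahead of the robot, y to its left, z up, the work surface at z = 0. Lengths are in m, angles in rad, forces in N, time in s.
With the tool pointing down it reaches from about 0.3 to 0.775 m from the base axis. Payload 14.6 kg.
Tool frame: the origin (TCP) lies at the very end of the fingers, on their centre line; the grasp point (between the pads) lies 19 mm behind it; z points along the fingers, y is the line along which they close (so a half turn about z gives the same grasp; the last joint's range is limited). The gripper opens to 94 mm and grips with 3 to 60 N. Pads are 16 mm wide; open, the fingers measure 119 mm over their backs; the gripper's body (75 mm by 177 mm) begins 78 mm behind the grasp point.
Start: joints at [1.137, 0.3, 1.521, -0, 1.321, -0.067], TCP at [0.197, 0.513, 0.205] pointing down, gripper open.
Joint ranges: [-3.03, 3.03], [-0.79, 2.21], [0.23, 2.52], [-1.04, 4.18], [0, 3.07], [-2.55, 2.55]. Speed limits (rad/s): [2.22, 2.22, 2.57, 3.14, 3.14, 3.14].

### API

Orientations are given as [roll, pitch, yaw] about the fixed x, y, z axes, in that order (R = Rz(yaw) Ry(pitch) Rx(roll)).
In Python, from station import ctrl gives the robot as it stands.
- The arm moves only by the tool carry_out, never from a script. Its argument "motion" is text: rows parted by semicolons, each of 7 numbers parted by spaces: the shift along the world's x, y, z in m, then the turn, a rotation vector about the world's x, y, z in degrees, then the closure in counts, from 0 (fully open) to 255 (shut). In form: dx dy dz wx wy wz hand; .... A call has 1 to 20 rows; each row shifts and turns the commanded pose from where the row before left it; what a row does not reach is not made up. A row lasts 1/12 s, in which the tool goes at most 41.7 mm and 7.16 degrees, less where a joint would pass 70% of its speed; a pose out of reach is approached as far as the arm can. A call is refused whole if a number of a shift passes 0.0417 or a number of a turn 7.16, either way. A call with a gripper value outside its range is refused whole. The fingers move at their own pace and stop on an object; "grip_force" is the grip in N (left out, the last holds). Time passes only in rows, so rows that do not move let the fingers close. It gives the time, the measured TCP pose, the force, the opening and the grip force at its end, in the units of the state.
- ctrl.get_obs(): the state, without advancing time (a new reading comes with each control period).
- ctrl.camera(name): name is "side" or "top" or "wrist"; returns a dict with "pixels" (384x512x3 uint8, red, green, blue), "range_z" (384x512 float32, m along the optical axis (not along the pixel's ray), 0 where there is no reading), "K" (3x3 intrinsics, pixels), "position" and "attitude" of the camera in the world. Camera axes: x right, y up, looking along -z (the intrinsics and any distortion apply to the point x, -y, -z); pixel columns grow to the right and rows downward; lengths in m; the calibration is good to about 2 mm. The wrist camera is an equidistant fisheye: a pixel r from the principal point sees the ray r / f radians off the axis. A picture is of the moment at which its call begins.
- ctrl.hand_in(): hands the job in; it is judged then, once.
The state is a dict: "time_s": time; "qpos": joint angles; "joint_vel": joint speeds; "tau": joint torques, N m; "ee_pos": TCP position; "eef_rot": TCP orientation; "force": force on the tool from outside, world axes, zero at the start; "moment": the same for the moment, N m; "grip_width": finger opening in m; "grip_force": force on a finger pad.
Only numpy, scipy, OpenCV 4.12 (cv2) and the standard library are available. Lean on these libraries where they do the work, as an engineer would, in place of code of your own. Each camera call takes 0.05 s, during which the arm holds its last target. There are 200 camera calls.

## Working session

There is one attempt and no reset: what is moved stays moved. The work goes in short steps, Python scripts to look and compute and a tool call to move; the robot and the scene stay as the last step left them, time stands still between calls to the robot, and variables do not carry over. Pictures are saved under pics/ and viewed, at most 13 in all, crops included, and the job is handed in when it is done.

Besides the shell and the picture viewer there is one more tool, called after "Emit:" by a JSON object that holds its "api" and its "payload", one argument or row to a line. carry_out: Moves the arm, as the interface text tells. Its arguments: {"type":"object","properties":{"motion":{"type":"string"},"grip_force":{"type":"number"}},"required":["motion"]}

```bash
mkdir -p pics; ls; python3 - <<'E'
from station import ctrl
import cv2,numpy as np
print(ctrl.get_obs())
for n in ("top","side"):
    c=ctrl.camera(n); cv2.imwrite(f"pics/{n}0.png",c["pixels"][:,:,::-1]); np.savez(f"{n}0.npz",**c)
    print(n,c["K"],c["position"],c["attitude"],c.keys())
E
```

```text
pics
{'time_s': 0.0, 'qpos': array([ 1.13736883e+00,  3.00488567e-01,  1.52161235e+00, -1.83128604e-05,
        1.32068887e+00, -6.65972624e-02]), 'joint_vel': array([-0.00042954, -0.00069399,  0.00176587, -0.00112487, -0.00026184,
        0.00035742]), 'tau': array([-2.81206761e-03, -5.31792963e+01, -3.52740705e+01,  7.06576556e-02,
        2.44012027e-02, -7.07105005e-05]), 'ee_pos': array([0.19715263, 0.51315651, 0.20486352]), 'eef_rot': array([-3.14039699e+00, -6.19686657e-05,  2.77476692e+00]), 'force': array([0.12988666, 0.56541687, 0.01665286]), 'moment': array([-0.01051912,  0.01908928,  0.01126749]), 'grip_force': 0.0, 'grip_width': 0.09415425046670045}
top [[473.65014604   0.         257.95568243]
 [  0.         473.65014604 191.13609359]
 [  0.           0.           1.        ]] [0.24837364 0.02449471 1.4990568 ] [ 0.20578399 -0.00430047 -1.63453884] dict_keys(['pixels', 'range_z', 'K', 'position', 'attitude'])
side [[377.48675279   0.         254.6687986 ]
 [  0.         377.48675279 182.54614516]
 [  0.           0.           1.        ]] [ 0.2516019  -0.85583577  0.44140423] [ 1.18401817 -0.00156586 -0.30411115] dict_keys(['pixels', 'range_z', 'K', 'position', 'attitude'])
```

View pics/top0.png

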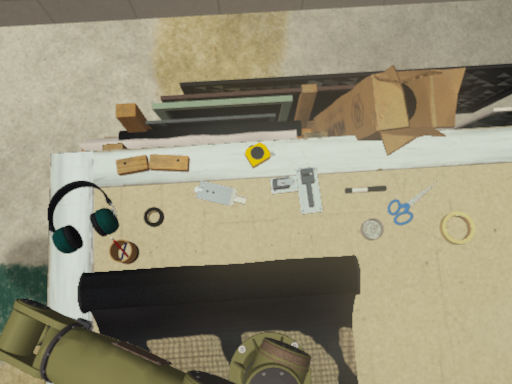

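View pics/side0.png

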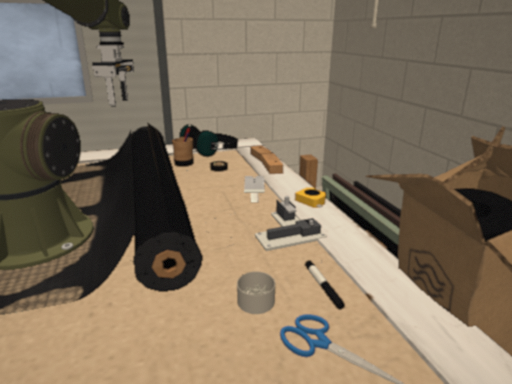

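```bash
cat > h.py <<'E'
import numpy as np
from scipy.spatial.transform import Rotation as R
def pt(c,u,v,z):
    "pixel -> world point on plane z (pinhole)"
    d=R.from_euler('xyz',c["attitude"]).as_matrix()@np.linalg.inv(c["K"])@[u,v,1]*1 if 0 else R.from_euler('xyz',c["attitude"]).as_matrix()@(np.diag([1,-1,-1])@np.linalg.inv(c["K"])@[u,v,1])
    p=c["position"]; return p+d*(z-p[2])/d[2]
def pix(c,P):
    q=np.diag([1,-1,-1])@R.from_euler('xyz',c["attitude"]).as_matrix().T@(np.asarray(P)-c["position"])
    return (c["K"]@q/q[2])[:2]
E
python3 - <<'E'
import cv2,numpy as np
from h import *
t=np.load("top0.npz");s=np.load("side0.npz")
for u,v in((217,193),(308,188),(270,370)): print(pt(t,u,v,.02))
a=cv2.resize(t["pixels"][150:225,180:340],None,fx=5,fy=5,interpolation=cv2.INTER_CUBIC)
cv2.imwrite("pics/topz.png",a[:,:,::-1])
E
```

```text
[0.55822193 0.12910292 0.02      ]
[ 0.5562541  -0.16179485  0.02      ]
[ 0.01459781 -0.00264795  0.02      ]
```

View pics/topz.png

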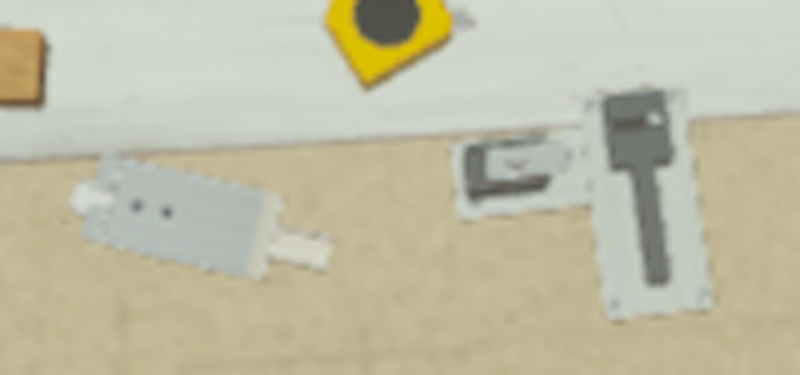

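Emit:
{"api": "carry_out", "payload": {
  "motion": "0.021 -0.024 0 0 0 -5 0;0.021 -0.024 0 0 0 -5 0;0.021 -0.024 0 0 0 -5 0;0.021 -0.024 0 0 0 -5 0;0.021 -0.024 0 0 0 -5 0;0.021 -0.024 0 0 0 -5 0;0.021 -0.024 0 0 0 -5 0;0.021 -0.024 0 0 0 -5 0;0.021 -0.024 0 0 0 -5 0;0.021 -0.024 0 0 0 -5 0;0.021 -0.024 0 0 0 -5 0;0.021 -0.024 0 0 0 -5 0;0.021 -0.024 0 0 0 -5 0;0.021 -0.024 0 0 0 -5 0;0.021 -0.024 0 0 0 -5 0;0.021 -0.024 0 0 0 -5 0;0 0 0 0 0 0 0;0 0 0 0 0 0 0"
}}

```text
time_s: 1.6
ee_pos: [0.5335, 0.1284, 0.2048]
eef_rot: [-3.14, 0.0, 1.377]
force: [0.1, 1.1, -0.0]
grip_width: 0.0938
grip_force: 0.0
```

```bash
python3 - <<'E'
from station import ctrl
import cv2,numpy as np
print(ctrl.get_obs())
c=ctrl.camera("wrist"); cv2.imwrite("pics/w1.png",c["pixels"][:,:,::-1]); np.savez("w1.npz",**c)
print(c["K"],c["position"],c["attitude"])
E
```

```text
{'time_s': 1.6, 'qpos': array([1.69298156e-01, 2.98439334e-01, 1.52450813e+00, 6.97240621e-05,
       1.31985120e+00, 3.63401735e-01]), 'joint_vel': array([ 0.04388275, -0.02217146,  0.02236188,  0.0034892 ,  0.00124455,
       -0.01268827]), 'tau': array([-2.45953068e+00, -5.22496033e+01, -3.63935208e+01, -6.39598514e-02,
       -4.11788758e-02,  2.35175947e-01]), 'ee_pos': array([0.53354781, 0.12835106, 0.20476171]), 'eef_rot': array([-3.14044140e+00,  3.65573849e-04,  1.37667560e+00]), 'force': array([ 0.1000271 ,  1.05325996, -0.02192691]), 'moment': array([-0.05902409,  0.0697677 ,  0.02470223]), 'grip_force': 0.0, 'grip_width': 0.09379004207350765}
[[297.31863964   0.         262.80926222]
 [  0.         297.31863964 191.09916458]
 [  0.           0.           1.        ]] [0.54886388 0.2064006  0.3833935 ] [-0.27847028  0.00115056 -0.19306643]
```

View pics/w1.png

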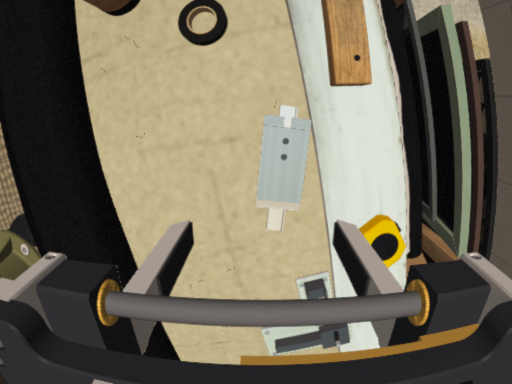

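```bash
cat >> h.py <<'E'
import cv2
def ortho(c,x0,x1,y0,y1,z,s=.0005,fish=True):
    "top-down picture of plane z: rows = -x, cols = -y ; pixel(i,j)->x=x1-i*s, y=y1-j*s"
    xs=np.arange(x1,x0,-s); ys=np.arange(y1,y0,-s)
    X,Y=np.meshgrid(xs,ys,indexing='ij'); P=np.stack([X,Y,0*X+z],-1)-c["position"]
    q=P@R.from_euler('xyz',c["attitude"]).as_matrix()*[1,-1,-1]
    K=c["K"]; r=np.hypot(q[...,0],q[...,1])+1e-12
    k=np.arctan2(r,q[...,2])/r if fish else 1/q[...,2]
    u=K[0,2]+K[0,0]*k*q[...,0]; v=K[1,2]+K[1,1]*k*q[...,1]
    return cv2.remap(c["pixels"],u.astype('f4'),v.astype('f4'),cv2.INTER_LINEAR)
E
python3 - <<'E'
from h import *
c=np.load("w1.npz")
a=ortho(c,.48,.64,.03,.24,.018)
b=a.astype(int); 
# blade body: bluish-grey ; table is brownish
m=((b[...,2]-b[...,0]>0)&(b[...,0]<215)&(b[...,0]>110)).astype('u1')
m=cv2.morphologyEx(m,cv2.MORPH_OPEN,np.ones((9,9)))
n,l,st,_=cv2.connectedComponentsWithStats(m)
i=1+st[1:,4].argmax(); m=(l==i).astype('u1')
cs=max(cv2.findContours(m,0,1)[0],key=cv2.contourArea); rc=cv2.minAreaRect(cs);bx=cv2.boxPoints(rc)
print(rc[1],[ (.64-v*.0005,.24-u*.0005) for u,v in bx])
cv2.drawContours(a,[bx.astype(int)],0,(255,0,0),1)
h=ortho(c,.48,.64,-.24,-.03,.03)
o=np.hstack([a,h]);print(o.shape)
cv2.imwrite("pics/o1.png",cv2.resize(o,None,fx=.95,fy=.95)[:,:,::-1])
E
```

```text
(215.49143981933594, 112.34080505371094) [(np.float32(0.55036753), np.float32(0.1996946)), (np.float32(0.60405403), np.float32(0.18317568)), (np.float32(0.57236755), np.float32(0.08019456)), (np.float32(0.51868105), np.float32(0.09671348))]
(321, 840, 3)
```

View pics/o1.png

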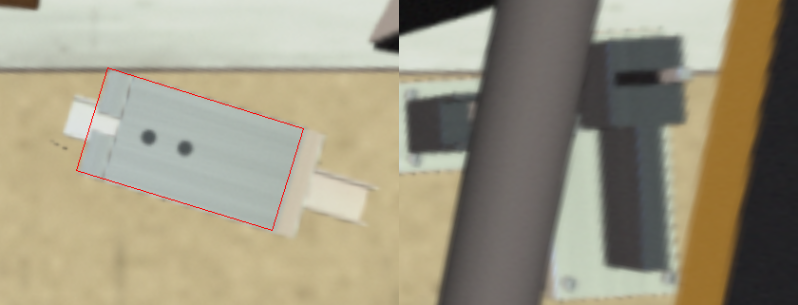

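Emit:
{"api": "carry_out", "payload": {
  "motion": "0.01 -0.002 -0.035 0 0 -3 0;0.01 -0.002 -0.035 0 0 -3 0;0.003 -0.0007 -0.035 0 0 0 0;0 0 -0.025 0 0 0 0;0 0 -0.025 0 0 0 0;0 0 0 0 0 0 0;0 0 0 0 0 0 0;0 0 0 0 0 0 0",
  "grip_force": 30
}}

```text
time_s: 2.32
ee_pos: [0.5567, 0.1255, 0.0522]
eef_rot: [3.14, -0.001, 1.275]
force: [0.2, 0.7, 0.6]
grip_width: 0.094
grip_force: 0.0
```

Emit:
{"api": "carry_out", "payload": {
  "motion": "0 0 -0.02 0 0 0 0;0 0 -0.015 0 0 0 0;0 0 -0.01 0 0 0 0;0 0 0 0 0 0 0;0 0 0 0 0 0 0;0 0 0 0 0 0 255;0 0 0 0 0 0 255;0 0 0 0 0 0 255;0 0 0 0 0 0 255;0 0 0 0 0 0 255;0 0 0 0 0 0 255;0 0 0 0 0 0 255;0 0 0 0 0 0 255;0 0 0 0 0 0 255",
  "grip_force": 30
}}

```text
time_s: 3.48
ee_pos: [0.5563, 0.1247, 0.0056]
eef_rot: [3.141, -0.0, 1.274]
force: [-0.2, 0.3, 2.9]
grip_width: 0.0571
grip_force: 30.0
```

Emit:
{"api": "carry_out", "payload": {
  "motion": "0 0 0.01 0 0 0 255;0 0 0.03 0 0 0 255;0 0 0.04 0 0 0 255;0 0 0.04 0 0 0 255;-0.0076 -0.0285 0.014 0 0 -7 255;-0.0076 -0.0285 0 0 0 -7 255;-0.0076 -0.0285 0 0 0 -7 255;-0.0076 -0.0285 0 0 0 -7 255;-0.0076 -0.0285 0 0 0 -7 255;-0.0076 -0.0285 0 0 0 -7 255;-0.0076 -0.0285 0 0 0 -7 255;-0.0076 -0.0285 0 0 0 -7 255;-0.0076 -0.0285 0 0 0 -7 255;-0.0076 -0.0285 0 0 0 -7 255;0 0 0 0 0 0 255;0 0 0 0 0 0 255;0 0 0 0 0 0 255;0 0 0 0 0 0 255"
}}

```text
time_s: 4.98
ee_pos: [0.4804, -0.1595, 0.1396]
eef_rot: [-3.141, 0.0, 0.054]
force: [0.9, -0.0, -1.2]
grip_width: 0.0573
grip_force: 30.0
```

```bash
python3 - <<'E'
from station import ctrl
from h import *
print(ctrl.get_obs()["ee_pos"],ctrl.get_obs()["eef_rot"])
c=ctrl.camera("wrist"); np.savez("w2.npz",**c)
print(c["position"],c["attitude"])
cv2.imwrite("pics/w2.png",c["pixels"][:,:,::-1])
t=ctrl.camera("top"); np.savez("t2.npz",**t)
E
```

```text
[ 0.48039546 -0.15945577  0.13958514] [-3.14143329e+00  3.72803143e-05  5.42708862e-02]
[ 0.56004163 -0.1557083   0.31825236] [-2.78206794e-01  3.04663159e-04 -1.51543924e+00]
```

View pics/w2.png

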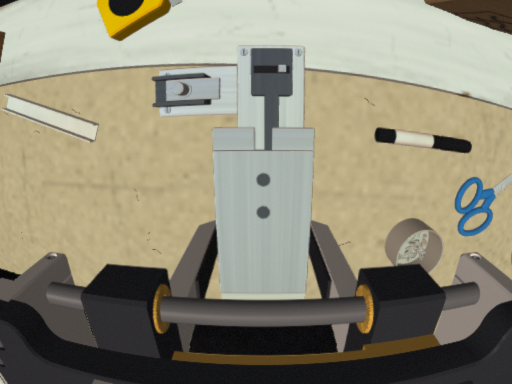

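```bash
python3 - <<'E'
from h import *
c=np.load("w2.npz")
print(c["range_z"][69,282],c["range_z"][200,264])
h=ortho(c,.52,.65,-.23,-.09,.03,.00035)   # rail top
p=ortho(c,.56,.62,-.20,-.12,.04,.0002)
b=ortho(c,.48,.56,-.21,-.11,.152,.00035)
def fit(a,n): cv2.imwrite(n,a[:,:,::-1])
H=max(h.shape[0],p.shape[0],b.shape[0]); pad=lambda a:cv2.copyMakeBorder(a,0,H-a.shape[0],0,0,0)
o=np.hstack([pad(h),pad(p)]);print(h.shape,p.shape,b.shape,o.shape)
fit(o,"pics/o2.png")
# rail mask
g=h.astype(int).sum(2); m=(g<300).astype('u1'); m=cv2.morphologyEx(m,cv2.MORPH_OPEN,np.ones((7,7)))
for i in range(0,h.shape[0],25):
    j=np.nonzero(m[i])[0]
    j=j[(j>120)]
    if len(j): print(round(.65-i*.00035,4),np.round(-.09-np.array([j[0],j[-1]])*.00035,4))
# pin mask
b2=p.astype(int).sum(2)
# blade contours
g=b.astype(int); m=((g[...,2]>=g[...,0])&(g.sum(2)>330)).astype('u1')
for i in range(0,b.shape[0],15):
    e=np.flatnonzero(np.diff(m[i].astype(int))); print(round(.56-i*.00035,4),np.round(-.11-(e+1)*.00035,4))
E
```

```text
0.257087 0.17635007
(372, 401, 3) (300, 401, 3) (229, 286, 3) (372, 802, 3)
0.615 [-0.1414 -0.18  ]
0.6063 [-0.1422 -0.18  ]
0.5975 [-0.1425 -0.1806]
0.5887 [-0.1428 -0.181 ]
0.58 [-0.1436 -0.1817]
0.5713 [-0.1568 -0.1691]
0.5625 [-0.1576 -0.1694]
0.5537 [-0.1579 -0.1705]
0.545 [-0.1586 -0.1708]
0.5363 [-0.1589 -0.1649]
0.5275 [-0.1593 -0.1652]
0.56 [-0.1408 -0.1422 -0.1569 -0.1642 -0.1709 -0.1713 -0.1737 -0.174  -0.1758
 -0.1772 -0.1775]
0.5548 [-0.1426 -0.1569 -0.1649 -0.1656 -0.166  -0.1664 -0.1667 -0.1692 -0.1734
 -0.174  -0.1765 -0.1768]
0.5495 [-0.1432 -0.1461 -0.152  -0.1572 -0.1614 -0.1618 -0.1674 -0.1849]
0.5443 [-0.1286 -0.1513 -0.1523 -0.1576 -0.1614 -0.1849]
0.539 [-0.1289 -0.152  -0.1534 -0.1538 -0.1572 -0.158  -0.1618 -0.1849]
0.5338 [-0.1289 -0.1852]
0.5285 [-0.1296 -0.1856]
0.5233 [-0.1296 -0.1576 -0.158  -0.186 ]
0.518 [-0.13   -0.1548 -0.1614 -0.1863]
0.5128 [-0.1303 -0.1866]
0.5075 [-0.1303 -0.1866]
0.5023 [-0.131  -0.1566 -0.1618 -0.187 ]
0.497 [-0.131  -0.1569 -0.1614 -0.1874]
0.4918 [-0.1306 -0.188 ]
0.4865 [-0.1314 -0.1888]
0.4813 [-0.1317 -0.1888]
```

View pics/o2.png

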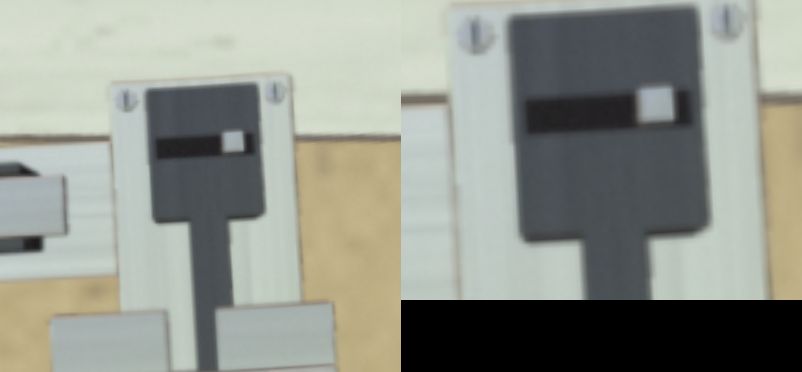

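```bash
python3 - <<'E'
from h import *
c=np.load("w2.npz");K=c["K"];M=R.from_euler('xyz',c["attitude"]).as_matrix()
def P(u,v):
    a=np.array([u-K[0,2],v-K[1,2]])/K[0,0];r=np.hypot(*a)+1e-9
    d=np.array([*(a/r*np.tan(r)),1])*[1,-1,-1]
    return c["position"]+M@d*np.median(c["range_z"][v-1:v+2,u-1:u+2])
for n,u,v in [("pin",282,69),("head",262,85),("head2",272,60),("tail",271,110),("base",244,110),("table",340,150),("bl",230,160),("br",300,160),("bl2",230,250),("br2",300,250),("prL",235,140),("edge",262,297),("post",184,89),("keep",208,89)]: print(n,P(u,v).round(4))
E
```

```text
pin [ 0.5982 -0.1712  0.04  ]
head [ 0.5827 -0.1536  0.0292]
head2 [ 0.6079 -0.1617  0.0292]
tail [ 0.5589 -0.1635  0.0299]
base [ 0.5574 -0.1363  0.0075]
table [ 0.5209 -0.2431 -0.0006]
bl [ 0.5298 -0.1385  0.1512]
br [ 0.532  -0.1786  0.1508]
bl2 [ 0.4728 -0.1398  0.1515]
br2 [ 0.4749 -0.184   0.1508]
prL [ 0.5414 -0.141   0.1511]
edge [ 0.4373 -0.1619  0.1512]
post [ 0.575  -0.0865  0.0624]
keep [ 0.5763 -0.1042  0.0427]
```

Emit:
{"api": "carry_out", "payload": {
  "motion": "0.0135 -0.0054 -0.03 0 0 0 255;0.0135 -0.0054 -0.03 0 0 0 255;0.0135 -0.0054 -0.03 0 0 0 255;0 0 -0.015 0 0 0 255;0 0 0 0 0 0 255;0 0 0 0 0 0 255;0 0 0 0 0 0 255;0 0 0 0 0 0 255"
}}

```text
time_s: 5.75
ee_pos: [0.5214, -0.1765, 0.0361]
eef_rot: [3.141, -0.002, 0.053]
force: [-0.3, 0.3, -1.5]
grip_width: 0.0575
grip_force: 30.0
```

```bash
python3 - <<'E'
from station import ctrl
from h import *
o=ctrl.get_obs();print(o["ee_pos"],o["eef_rot"],o["force"])
c=ctrl.camera("wrist"); np.savez("w3.npz",**c)
zt=o["ee_pos"][2]+.0115
p=ortho(c,.56,.62,-.20,-.14,.04,.00015); b=ortho(c,.56,.62,-.20,-.14,zt,.00015)
cv2.imwrite("pics/o3.png",np.hstack([p,b])[:,:,::-1])
E
```

```text
[ 0.52140307 -0.17653272  0.03614107] [ 3.14051361e+00 -2.24275231e-03  5.25823926e-02] [-0.27852704  0.28743219 -1.51565509]
```

View pics/o3.png

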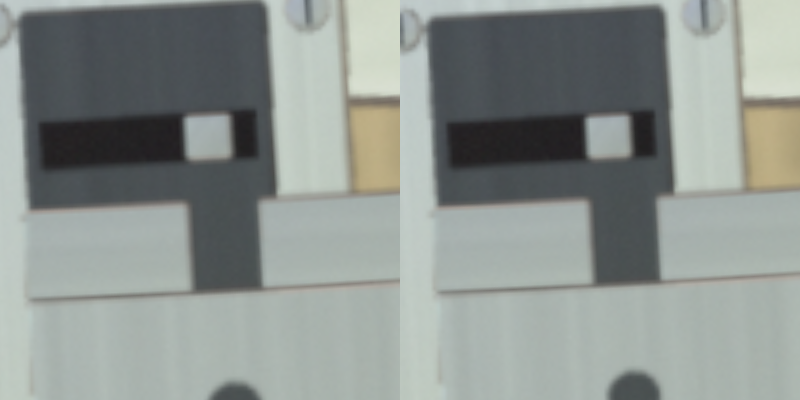

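Emit:
{"api": "carry_out", "payload": {
  "motion": "0 0.0016 -0.005 0 0 0 255;0 0 -0.005 0 0 0 255;0 0 0 0 0 0 255;0 0 0 0 0 0 255;0 0 -0.0008 0 0 0 255;0 0 0 0 0 0 255;0 0 0 0 0 0 255"
}}

```text
time_s: 6.38
ee_pos: [0.5208, -0.175, 0.0237]
eef_rot: [3.142, -0.0, 0.052]
force: [-0.2, -0.1, -2.5]
grip_width: 0.0573
grip_force: 30.0
```

Emit:
{"api": "carry_out", "payload": {
  "motion": "0 0 -0.0007 0 0 0 255;0 0 0 0 0 0 255;0 0 0 0 0 0 255;0 0 0 0 0 0 255"
}}

```text
time_s: 6.72
ee_pos: [0.5208, -0.1749, 0.023]
eef_rot: [3.142, -0.0, 0.052]
force: [-0.1, 0.1, -1.8]
grip_width: 0.0576
grip_force: 30.0
```

Emit:
{"api": "carry_out", "payload": {
  "motion": "0 0 -0.0006 0 0 0 255;0 0 0 0 0 0 255;0 0 0 0 0 0 255"
}}

```text
time_s: 6.97
ee_pos: [0.5208, -0.1749, 0.0228]
eef_rot: [3.141, -0.0, 0.052]
force: [-3.1, 0.7, 5.0]
grip_width: 0.0573
grip_force: 30.0
```

Emit:
{"api": "carry_out", "payload": {
  "motion": "0.0015 0.0001 0 0 0 0 255;0.0015 0.0001 0 0 0 0 255;0.0015 0.0001 0 0 0 0 255;0.001 0.0001 0 0 0 0 255;0.001 0 0 0 0 0 255;0.001 0 0 0 0 0 255;0.0005 0 0 0 0 0 255;0 0 0 0 0 0 255;0 0 0 0 0 0 255"
}}

```text
time_s: 7.72
ee_pos: [0.5288, -0.1746, 0.0228]
eef_rot: [3.141, -0.0, 0.052]
force: [-3.2, -0.2, 6.5]
grip_width: 0.0575
grip_force: 30.0
```

Emit:
{"api": "carry_out", "payload": {
  "motion": "0.001 0.0001 0 0 0 0 255;0.001 0 0 0 0 0 255;0.001 0.0001 0 0 0 0 255;0.001 0 0 0 0 0 255;0.001 0.0001 0 0 0 0 255;0.0005 0 0 0 0 0 255;0 0 0 0 0 0 255;0 0 0 0 0 0 255"
}}

```text
time_s: 8.38
ee_pos: [0.5343, -0.1744, 0.0228]
eef_rot: [3.141, -0.0, 0.052]
force: [-3.6, -0.5, 5.6]
grip_width: 0.0576
grip_force: 30.0
```

Emit:
{"api": "carry_out", "payload": {
  "motion": "0.001 0 0 0 0 0 255;0.001 0.0001 0 0 0 0 255;0.0005 0 0 0 0 0 255;0 0 0 0 0 0 255;0 0 0 0 0 0 255;0.0005 0 0 0 0 0 255;0 0 0 0 0 0 255;0 0 0 0 0 0 255"
}}

```text
time_s: 9.05
ee_pos: [0.5372, -0.1743, 0.0228]
eef_rot: [3.141, -0.0, 0.052]
force: [-3.9, -0.3, 6.1]
grip_width: 0.0572
grip_force: 30.0
```

Emit:
{"api": "carry_out", "payload": {
  "motion": "0.0005 0 0 0 0 0 255;0 0 0 0 0 0 255;0.0005 0 0 0 0 0 255;0 0 0 0 0 0 255;0 0 0 0 0 0 255"
}}

```text
time_s: 9.47
ee_pos: [0.5382, -0.1743, 0.0228]
eef_rot: [3.141, -0.0, 0.052]
force: [-3.8, 0.3, 5.3]
grip_width: 0.0577
grip_force: 30.0
```

Emit:
{"api": "carry_out", "payload": {
  "motion": "0.0005 0 0 0 0 0 255;0 0 0 0 0 0 255;0 0 0 0 0 0 255"
}}

```text
time_s: 9.72
ee_pos: [0.5388, -0.1743, 0.0228]
eef_rot: [3.141, -0.0, 0.052]
force: [-3.4, 0.0, 6.2]
grip_width: 0.0576
grip_force: 30.0
```

Emit:
{"api": "carry_out", "payload": {
  "motion": "0.0005 0 0 0 0 0 255;0 0 0 0 0 0 255;0 0 0 0 0 0 255"
}}

```text
time_s: 9.97
ee_pos: [0.5393, -0.1743, 0.0228]
eef_rot: [3.141, -0.0, 0.052]
force: [-3.8, 0.2, 4.9]
grip_width: 0.0572
grip_force: 30.0
```

```bash
python3 - <<'E'
from station import ctrl
from h import *
o=ctrl.get_obs();print(o["ee_pos"],o["force"])
c=ctrl.camera("wrist"); np.savez("w4.npz",**c)
p=ortho(c,.57,.62,-.20,-.14,.04,.00015); b=ortho(c,.57,.62,-.20,-.14,.035,.00015)
cv2.imwrite("pics/o4.png",np.hstack([p,b])[:,:,::-1])
E
```

```text
[ 0.53926957 -0.17426288  0.02279229] [-3.77864098  0.21548453  4.93771696]
```

View pics/o4.png

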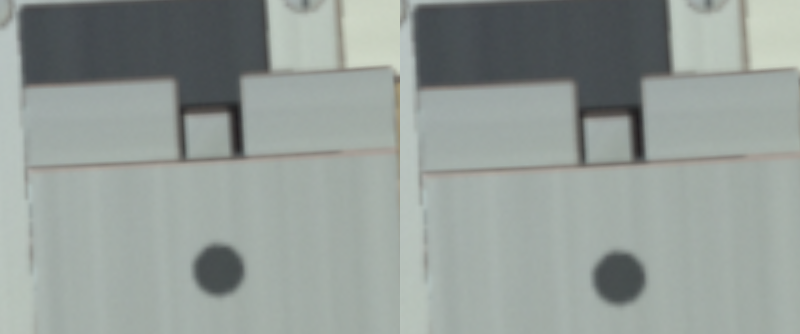

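Emit:
{"api": "carry_out", "payload": {
  "motion": "0.0005 0 0 0 0 0 255;0 0 0 0 0 0 255;0 0 0 0 0 0 255"
}}

```text
time_s: 10.27
ee_pos: [0.5397, -0.1743, 0.0228]
eef_rot: [3.141, -0.0, 0.052]
force: [-3.6, -0.3, 5.9]
grip_width: 0.0575
grip_force: 30.0
```

Emit:
{"api": "carry_out", "payload": {
  "motion": "0.0005 0 0 0 0 0 255;0 0 0 0 0 0 255;0 0 0 0 0 0 255"
}}

```text
time_s: 10.52
ee_pos: [0.5401, -0.1743, 0.0228]
eef_rot: [3.141, 0.0, 0.052]
force: [-5.0, 0.0, 6.6]
grip_width: 0.0573
grip_force: 30.0
```

Force starts to rise; press a little more to confirm the stop.

Emit:
{"api": "carry_out", "payload": {
  "motion": "0.0005 0 0 0 0 0 255;0 0 0 0 0 0 255;0 0 0 0 0 0 255"
}}

```text
time_s: 10.77
ee_pos: [0.5402, -0.1742, 0.0228]
eef_rot: [3.142, 0.001, 0.052]
force: [-9.2, 0.2, 8.2]
grip_width: 0.0572
grip_force: 30.0
```

Emit:
{"api": "carry_out", "payload": {
  "motion": "0.0004 0 0 0 0 0 255;0 0 0 0 0 0 255;0 0 0 0 0 0 255"
}}

```text
time_s: 11.02
ee_pos: [0.5403, -0.1743, 0.0228]
eef_rot: [-3.141, 0.002, 0.052]
force: [-11.7, -0.4, 10.7]
grip_width: 0.0573
grip_force: 30.0
```

Emit:
{"api": "carry_out", "payload": {
  "motion": "0 0 0.0005 0 0 0 255;0 0 0 0 0 0 60;0 0 0 0 0 0 60;0 0 0 0 0 0 60;0 0 0 0 0 0 60;0 0 0 0 0 0 60;0 0 0 0 0 0 60"
}}

```text
time_s: 11.6
ee_pos: [0.5412, -0.1741, 0.0228]
eef_rot: [3.142, -0.0, 0.052]
force: [-0.2, -1.0, -0.3]
grip_width: 0.0718
grip_force: 0.0
```

Emit:
{"api": "carry_out", "payload": {
  "motion": "0 0 0.02 0 0 0 60;0 0 0.03 0 0 0 60;0 0 0.04 0 0 0 60;-0.03 0 0.02 0 0 0 255;-0.03 0 0 0 0 0 255;0 0 0 0 0 0 255;0 0 0 0 0 0 255;0 0 0 0 0 0 255;0 0 0 0 0 0 255;0 0 0 0 0 0 255"
}}

```text
time_s: 12.43
ee_pos: [0.4816, -0.174, 0.1324]
eef_rot: [-3.141, 0.001, 0.052]
force: [-0.4, 0.3, -0.4]
grip_width: 0.0286
grip_force: 0.0
```

```bash
python3 - <<'E'
from station import ctrl
from h import *
o=ctrl.get_obs();print(o["ee_pos"],o["eef_rot"],o["force"],o["grip_width"])
c=ctrl.camera("wrist"); np.savez("w5.npz",**c)
p=ortho(c,.54,.62,-.20,-.04,.0645,.0004); b=ortho(c,.54,.62,-.20,-.04,.035,.0004)
cv2.imwrite("pics/o5.png",np.hstack([p,b])[:,:,::-1])
K=c["K"];M=R.from_euler('xyz',c["attitude"]).as_matrix()
v,u=np.mgrid[:384,:512]; a=np.stack([u-K[0,2],v-K[1,2]],-1)/K[0,0]; r=np.hypot(a[...,0],a[...,1])+1e-9
d=np.dstack([a*(np.tan(np.minimum(r,1.4))/r)[...,None],np.ones_like(r)])*[1,-1,-1]
X=c["position"]+(d@M.T)*c["range_z"][...,None]
s=X[(abs(X[...,2]-.0645)<.003)&(abs(X[...,0]-.575)<.03)&(abs(X[...,1]+.08)<.05)&(c["range_z"]>0)]
print(len(s),s.min(0),s.max(0),np.median(s,0))
E
```

```text
[ 0.48162113 -0.17401936  0.13239321] [-3.14126805e+00  5.48085217e-04  5.23871466e-02] [-0.42955     0.27945146 -0.41882892] 0.02864247564086656
135 [ 0.57014507 -0.08663915  0.06155615] [ 0.58158216 -0.07533306  0.06553812] [ 0.57617963 -0.08110952  0.06367037]
```

View pics/o5.png

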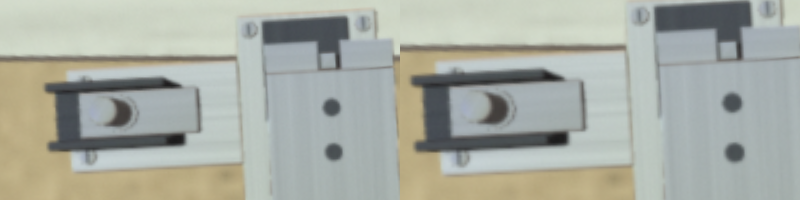

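Emit:
{"api": "carry_out", "payload": {
  "motion": "0.0234 0.03 0 0 0 0 255;0.0234 0.03 0 0 0 0 255;0.0234 0.03 0 0 0 0 255;0.0234 0.03 0 0 0 0 255;0 0 -0.02 0 0 0 255;0 0 -0.02 0 0 0 255;0 0 -0.01 0 0 0 255;0 0 0 0 0 0 255;0 0 0 0 0 0 255;0 0 0 0 0 0 255"
}}

```text
time_s: 13.32
ee_pos: [0.5753, -0.0545, 0.0839]
eef_rot: [3.141, -0.001, 0.052]
force: [-0.1, -0.6, 0.5]
grip_width: 0.0004
grip_force: 0.0
```

Emit:
{"api": "carry_out", "payload": {
  "motion": "0 0 -0.015 0 0 0 255;0 0 -0.01 0 0 0 255;0 0 -0.005 0 0 0 255;0 0 0 0 0 0 255;0 0 0 0 0 0 255;0 0 0 0 0 0 255"
}}

```text
time_s: 13.82
ee_pos: [0.5751, -0.0542, 0.0535]
eef_rot: [3.141, -0.001, 0.052]
force: [0.3, -0.6, -0.2]
grip_width: 0.0004
grip_force: 0.0
```

Now push towards holder −y, first 30 mm.

Emit:
{"api": "carry_out", "payload": {
  "motion": "0 -0.004 0 0 0 0 255;0 -0.003 0 0 0 0 255;0.0002 -0.003 0 0 0 0 255;0.0002 -0.003 0 0 0 0 255;0.0002 -0.003 0 0 0 0 255;0.0002 -0.003 0 0 0 0 255;0.0002 -0.003 0 0 0 0 255;0.0002 -0.003 0 0 0 0 255;0.0002 -0.003 0 0 0 0 255;0 0 0 0 0 0 255;0 0 0 0 0 0 255"
}}

```text
time_s: 14.73
ee_pos: [0.5761, -0.0824, 0.0527]
eef_rot: [3.141, 0.0, 0.052]
force: [0.1, -0.6, -0.7]
grip_width: 0.0004
grip_force: 0.0
```

```bash
python3 - <<'E'
from station import ctrl
from h import *
c=ctrl.camera("wrist"); s=ctrl.camera("side")
a=s["pixels"][180:260,240:340]
cv2.imwrite("pics/m6.png",np.hstack([c["pixels"][90:384,100:400],cv2.resize(a,(368,294),interpolation=cv2.INTER_CUBIC)])[:,:,::-1])
E
```

```text
(no output)
```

View pics/m6.png

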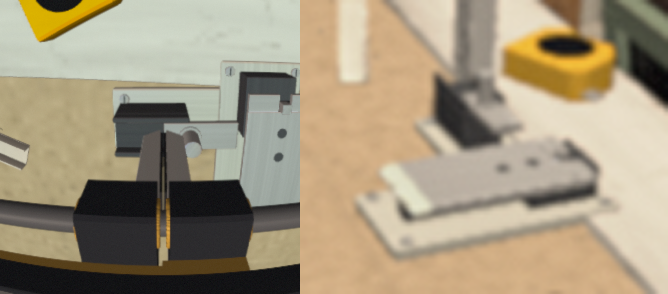

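Emit:
{"api": "carry_out", "payload": {
  "motion": "0.0002 -0.003 0 0 0 0 255;0.0002 -0.003 0 0 0 0 255;0.0002 -0.003 0 0 0 0 255;0.0002 -0.003 0 0 0 0 255;0.0002 -0.003 0 0 0 0 255;0.0002 -0.003 0 0 0 0 255;0.0002 -0.003 0 0 0 0 255"
}}

```text
time_s: 15.42
ee_pos: [0.5774, -0.1034, 0.0527]
eef_rot: [-3.141, 0.0, 0.052]
force: [-1.1, 2.5, -0.8]
grip_width: 0.0004
grip_force: 1.4
```

Moving it at about 3 N. Carry on gently to the stop.

Emit:
{"api": "carry_out", "payload": {
  "motion": "0.0001 -0.002 0 0 0 0 255;0.0001 -0.002 0 0 0 0 255;0 -0.001 0 0 0 0 255;0 -0.001 0 0 0 0 255;0 0 0 0 0 0 255"
}}

```text
time_s: 15.83
ee_pos: [0.5778, -0.1093, 0.0528]
eef_rot: [3.142, -0.0, 0.052]
force: [-0.8, 1.3, -1.4]
grip_width: 0.0005
grip_force: 0.8
```

Emit:
{"api": "carry_out", "payload": {
  "motion": "0 -0.001 0 0 0 0 255;0 -0.001 0 0 0 0 255;0 0 0 0 0 0 255"
}}

```text
time_s: 16.08
ee_pos: [0.5778, -0.1105, 0.0528]
eef_rot: [-3.14, 0.0, 0.052]
force: [-0.8, 6.1, -0.7]
grip_width: 0.0003
grip_force: 3.5
```

Emit:
{"api": "carry_out", "payload": {
  "motion": "0 -0.0007 0 0 0 0 255;0 0 0 0 0 0 255;0 0 0 0 0 0 255"
}}

```text
time_s: 16.33
ee_pos: [0.5778, -0.1106, 0.0528]
eef_rot: [-3.14, 0.0, 0.052]
force: [-1.8, 10.1, 0.3]
grip_width: 0.0005
grip_force: 5.1
```

Emit:
{"api": "carry_out", "payload": {
  "motion": "0 0.004 0 0 0 0 255;0 0.006 0 0 0 0 255;0 0.005 0 0 0 0 255;0 0 0.01 0 0 0 255;0 0 0.03 0 0 0 255;0 0 0.03 0 0 0 255;-0.03 0 0.01 0 0 0 255;-0.03 0 0 0 0 0 255;-0.03 0 0 0 0 0 255;0 0 0 0 0 0 255;0 0 0 0 0 0 255;0 0 0 0 0 0 255;0 0 0 0 0 0 255"
}}

```text
time_s: 17.42
ee_pos: [0.4886, -0.0969, 0.1332]
eef_rot: [3.141, -0.001, 0.052]
force: [-0.4, -0.0, 0.0]
grip_width: 0.0005
grip_force: 0.0
```

```bash
python3 - <<'E'
from station import ctrl
from h import *
c=ctrl.camera("wrist")
p=ortho(c,.50,.62,-.22,-.06,.0645,.0004); b=ortho(c,.50,.62,-.22,-.06,.035,.0004)
cv2.imwrite("pics/o7.png",np.hstack([p,b])[:,:,::-1])
E
```

```text
(no output)
```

View pics/o7.png

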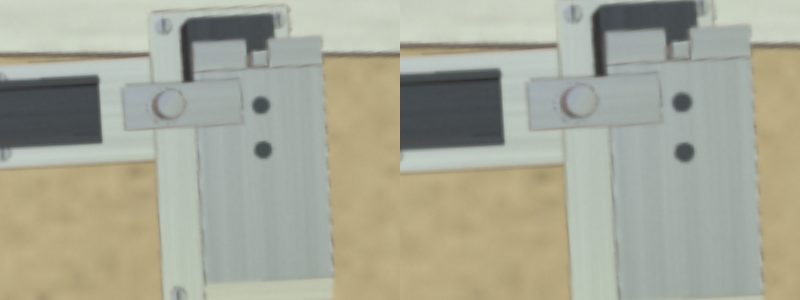

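The post is at y ≈ -0.128, where it should be when closed. The keeper is over the blade and the pin sits at the bottom of the notch.

```bash
python3 -c "
from station import ctrl
print(ctrl.hand_in())"
```

```text
the job is handed in; nothing more can be done
None
```

The blade is flat on the rail and fully home on the pin, the keeper is closed over it to its stop, and the job is handed in at about 17.5 s; the tool force stayed below about 16 N while seating the blade, and the hand-in gave no verdict.

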